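# Fit the slicing insert into the box slicer

## Task

Fit the thin steel slicing insert that lies on the chopping board into the box slicer. Flat on the board it is too thin to get hold of, so press lightly on it and slide it until its tab sticks out about 40 mm over the board's front edge, then pick it up by the tab and push it gently, nose first, along the slicer's grooves until it is fully home and the latch has sprung up behind it, and let go. Never press or push hard, and leave the onion and the peeler where they lie.

Things in the scene. Friction and masses are not known exactly. Their poses are not given: they have to be found in the camera images.
- insert: thin flat steel slicing insert, loose, about 90 g: a plate 1.5 mm thick lying flat on the board. Body 84 mm wide, 100 mm long, with a 12 mm slit and blade strip across it, a narrower tab behind. Origin on the underside, centre line, where the tab joins the body; x from tab to nose, z up. Body x = 0..100, y = -42..42 mm; solid field behind the slit x = 0..58 mm; centre of mass near x = 30 mm
- tab_end (a point): middle of the rear end of the insert's tab, at half thickness (insert x = -55 mm). The tab is 40 mm wide and 55 mm long (insert x = -55..0, y = -20..20 mm) and points roughly to the robot. Flat on the board its edges are too low to pinch; overhanging, they can be pinched across the 40 mm from above
- board: wooden chopping board, 340 x 240 mm, 22 mm thick, stands fast. Origin: centre of its underside; its +y points to the robot: front edge at y = +170 mm, sides at x = -120 and +120 mm, top at z = 22 mm. It marks easily: touch the insert down slowly (5 mm/s or less) and press with about 5 to 10 N, under 15 N; steel slides on it with half the friction it has under a fingertip
- slicer: box slicer, stands fast on rubber feet: white tub, green frame with an open mouth towards the robot and two grooves inside, black latch at the mouth; 123 mm long, 104 mm wide, 70 mm high. Origin at worktop height on its centre line, 15 mm inside the mouth; x points into the slicer, z up. Fully home against the end stop (slicer x = 102 mm) the insert's origin is at slicer x = +2 mm
- slicer_mouth (a point): middle of the slicer's mouth at the height of the groove middle (slicer x = -15, y = 0, z = 61 mm). The grooves run along slicer x: floor z = 58, roof z = 62 mm, 87 mm wide, so the insert has 1.5 mm of play either side and 2.5 mm in height; flared over the first 10 mm to about 93 mm wide and 9 mm high at the mouth
- latch (a joint): black sprung latch in the mouth: two ramped tongues 28 mm either side of the centre line, standing 4 mm above the groove floor; value = how far it is pressed down (m), 0 up, at most 0.007. The insert's nose rides over the ramps (a push of about 3 to 8 N) and keeps it down 2 to 4 mm; once the insert is home it springs up to 0 behind the body's shoulders, beside the tab
- onion: red onion, 84 mm wide, 82 mm high, loose on the rear right of the board; origin at the centre of its underside
- peeler: vegetable peeler with a dark blue handle, 170 mm long, 25 mm wide, 18 mm high, loose, lying lengthwise near the left side of the board; origin at the centre of its underside, x along its length

How it is judged:
On the way, in this order (a step that is already met when the one before it is completed fails the run):
1. the insert lies on the board with its tab sticking out at least 32 mm over the front edge (y of tab_end in the frame of board above 0.202 m and z of insert in the frame of board between 0.02 and 0.025 m and angle between insert's own z axis and vertical below 0.06 rad and contact force between insert and board above 0.2 N), for 0.2 s.
2. the insert is held by the fingers, lifted clear of the board (height (world z) of insert above 0.04 m and contact force between the fingers and insert above 1 N and contact force between insert and board below 0.05 N), for 0.2 s.
At the end, for the whole second after the job is handed in: The insert lies in the slicer's grooves, fully home (its origin at slicer x = 2 mm, within 2.5 mm; within 3 mm of the centre line; aligned to 0.06 rad), the latch up behind it (below 1 mm), at rest and released (x of insert in the frame of slicer between -0.0005 and 0.004 m and y of insert in the frame of slicer between -0.003 and 0.003 m and z of insert in the frame of slicer between 0.0565 and 0.062 m and angle between the x axis of insert and the x axis of slicer, either way round below 0.06 rad and value of joint latch below 0.001 m and linear speed of insert below 0.01 m/s); the robot touches nothing.
It fails at once if the insert is pressed on the board with more than 15 N (contact force between insert and board above 15 N).
It fails at once if the insert is pushed against the slicer with more than 25 N (contact force between insert and slicer above 25 N).
It fails at once if the onion or the peeler is moved by more than 15 mm (distance of any of onion, peeler from where it was at the start of the episode above 0.015 m).
It also fails if it takes over 72 s, if anything falls off the work surface, if the arm or the gripper's body presses on something with over 40 N, if the wrist force passes 120 N, or if a joint passes its speed limit or range.

## Robot

A 6-joint arm with a two-finger parallel gripper is mounted at the origin on a cart in front of the work surface, level with it; the furniture and walls round the work are solid. World frame = base frame: x ahead of the robot, y to its left, z up, the work surface at z = 0. Lengths are in m, angles in rad, forces in N, time in s.
With the tool pointing down it reaches from about 0.4 to 0.825 m from the base axis. Payload 7 kg.
Tool frame: the origin (TCP) lies midway between the tips of the shut fingers; the grasp point (between the pads) lies 19 mm behind it; z points along the fingers, y is the line along which they close (so a half turn about z gives the same grasp; the last joint's range is limited). The gripper opens to 88 mm and grips with 3 to 60 N. Pads are 19 mm wide; open, the fingers measure 130 mm over their backs; the gripper's body (78 mm by 193 mm) begins 47 mm behind the grasp point.
Start: joints at [1.572, 0.359, 0.012, 0, -1.224, -0.288], TCP at [0.191, 0.647, 0.227] pointing down, gripper open.
Joint ranges: [-3.07, 3.07], [-1.43, 2.12], [-1.02, 1.25], [-3.03, 1.67], [-3.05, -0], [-3.03, 3.03]. Speed limits (rad/s): [2.39, 2.39, 3.01, 3.14, 3.14, 3.14].

## Interface

Orientations are given as [roll, pitch, yaw] about the fixed x, y, z axes, in that order (R = Rz(yaw) Ry(pitch) Rx(roll)).
In Python, from station import arm gives the robot as it stands.
- The arm moves only by the tool servo_tool, never from a script. Its argument "deltas" is a list of rows, each a list of 7 numbers: the closure, from -1 (fully open) to 1 (shut), then the shift along the tool's x, y, z in mm, then the turn, a rotation vector about the tool's x, y, z in degrees. In form: [[gripper, x, y, z, ax, ay, az], ...]. A call has 1 to 20 rows; each row shifts and turns the commanded pose from where the row before left it, along the tool's axes as they then stand; what a row does not reach is not made up. A row lasts 1/12 s, in which the tool goes at most 41.7 mm and 7.16 degrees, less where a joint would pass 70% of its speed; a pose out of reach is approached as far as the arm can. A call is refused whole if a number of a shift passes 41.7 or a number of a turn 7.16, either way. A call with a gripper value outside its range is refused whole. The fingers move at their own pace and stop on an object; "squeeze" is the grip in N (left out, the last holds). Time passes only in rows, so rows that do not move let the fingers close. It gives the time, the measured TCP pose, the force, the opening and the grip force at its end, in the units of the state.
- arm.get_state(): the state, without advancing time (a new reading comes with each control period).
- arm.grab_frame(name): name is "scene" or "top" or "wrist"; returns a dict with "color" (480x640x3 uint8, red, green, blue), "K" (3x3 intrinsics, pixels), "position" and "orientation" of the camera in the world. Camera axes: x right, y down, z forward; pixel columns grow to the right and rows downward; lengths in m; the calibration is good to about 2 mm. A picture is of the moment at which its call begins. There is no depth.
- arm.job_done(): hands the job in; it is judged then, once.
Trained networks look in a picture, given as the dict that the camera call returned (one of the last four; its "shot" number tells which), for a name from the list of things; names that differ only in an ending like _2 or _b are one class to them, and where a whole thing is asked for, a point or a joint stands for the part that bears it (a point fixed in the world has none). Each returns a list of dicts, best first, with "conf" (0 to 1); they miss things now and then, are a little off and sometimes report something else, mostly with a low value. They report only what shows in the picture. A call takes as long as a camera call.
- arm.recognise(query, picture): "at" ([x, y, z] in m, in the coordinates of the camera as it stood for that picture, good to about 4 mm: the middle of the surface that is visible of it).
The state is a dict: "t": time; "q": joint angles; "qd": joint speeds; "joint_efforts": joint torques, N m; "eef_pos": TCP position; "ee_rot": TCP orientation; "force": force on the tool from outside, world axes, zero at the start; "moment": the same for the moment, N m; "width": finger opening in m; "gripper_force": force on a finger pad.
Only numpy, scipy, OpenCV 4.12 (cv2) and the standard library are available. Lean on these libraries where they do the work, as an engineer would, in place of code of your own. Each camera call takes 0.05 s, during which the arm holds its last target. There are 200 camera calls.

## Working session

There is one attempt and no reset: what is moved stays moved. The work goes in short steps, Python scripts to look and compute and a tool call to move; the robot and the scene stay as the last step left them, time stands still between calls to the robot, and variables do not carry over. Pictures are saved under pics/ and viewed, at most 10 in all, crops included, and the job is handed in when it is done.

Besides the shell and the picture viewer there is one more tool, called after ">>>" as a command line: name --pt "numbers of a row" for each row, then --argument value for the rest. servo_tool: Moves the arm, as the interface text tells. Its arguments: {"type":"object","properties":{"deltas":{"type":"array","items":{"type":"array","items":{"type":"number"}}},"squeeze":{"type":"number"}},"required":["deltas"]}

```bash
mkdir -p pics
cat > h.py <<'E'
import numpy as np, cv2
from scipy.spatial.transform import Rotation as R
from station import arm
def Rm(o):
    o=np.array(o,float)
    if o.shape==(3,3): return o
    return R.from_euler('xyz',o).as_matrix() if o.size==3 else R.from_quat(o).as_matrix()
def world(p,at): return Rm(p['orientation'])@np.array(at)+np.array(p['position'])
def ray(p,uv,z):
    d=Rm(p['orientation'])@np.linalg.inv(p['K'])@np.array([uv[0],uv[1],1.]); c=np.array(p['position']); return c+d*(z-c[2])/d[2]
def proj(p,X):
    c=Rm(p['orientation']).T@(np.array(X)-np.array(p['position'])); u=np.array(p['K'])@c; return u[:2]/u[2]
def save(n,p): cv2.imwrite('pics/'+n+'.png',p['color'][:,:,::-1])
E
python3 - <<'E'
from h import *
np.set_printoptions(precision=4,suppress=True)
s=arm.get_state();print(s['t'],s['eef_pos'],s['ee_rot'],s['force'],s['width'])
for n in('top','scene'):
    p=arm.grab_frame(n);save(n+'0',p)
    print(n,p['position'],p['orientation'],p['K'][0])
    for q in('insert','tab_end','board','slicer','slicer_mouth','latch','onion','peeler'):
        for r in arm.recognise(q,p)[:2]:
            w=world(p,r['at']);print(q,round(r['conf'],2),w,proj(p,w))
E
```

```text
0.0 [0.1908 0.6469 0.2256] [ 3.1398 -0.0002 -0.287 ] [ 0.2005 -0.3166  0.2752] 0.08781766330411334
top [0.5084 0.2191 0.9065] [-3.0077  0.0056 -1.5422] [474.3929   0.     320.3651]
insert 0.6 [0.5734 0.3372 0.0201] [260.9725 269.6957]
tab_end 0.91 [0.5699 0.3332 0.0245] [262.6904 271.4539]
board 0.78 [0.6389 0.3672 0.0225] [246.4681 234.4529]
slicer 0.67 [0.6817 0.1009 0.0512] [390.1384 212.9943]
slicer_mouth 0.97 [0.6781 0.095  0.0551] [393.6734 214.6531]
latch 0.82 [0.6142 0.1002 0.0508] [390.1741 249.614 ]
latch 0.7 [0.5986 0.4435 0.0391] [202.6083 253.5833]
onion 0.59 [0.7206 0.2854 0.0793] [289.2867 185.8258]
onion 0.51 [0.6808 0.0982 0.0543] [391.8744 213.2134]
peeler 0.91 [0.5976 0.4452 0.0376] [201.8617 254.2175]
scene [ 0.1164 -0.507   0.4909] [-2.0209 -0.0026 -0.5774] [621.5605   0.     314.5865]
insert 0.98 [0.5676 0.3287 0.0199] [267.9004 248.7524]
insert 0.55 [0.5929 0.2965 0.0139] [290.5047 255.4581]
tab_end 0.57 [0.5687 0.3332 0.0215] [267.162  246.7378]
board 0.96 [0.5944 0.2977 0.0201] [290.8357 251.6725]
board 0.41 [0.6591 0.093  0.0395] [400.0944 281.745 ]
slicer 0.9 [0.6585 0.0932 0.0391] [399.6779 282.012 ]
slicer_mouth 0.92 [0.6639 0.0934 0.0418] [402.51   279.3676]
latch 0.68 [0.6117 0.1038 0.0518] [370.3979 279.956 ]
onion 0.71 [0.7113 0.2637 0.0628] [359.4946 220.1803]
peeler 0.78 [0.5955 0.4407 0.031 ] [251.3175 217.0541]
peeler 0.64 [0.659  0.0942 0.0413] [399.61   280.3835]
```

Run:
```python
import cv2
a=cv2.imread('pics/top0.png')
b=cv2.resize(a[130:360,160:450],None,fx=2.6,fy=2.6,interpolation=cv2.INTER_CUBIC);cv2.imwrite('pics/top0c.png',b)
```

```text
(no output)
```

View pics/top0c.png

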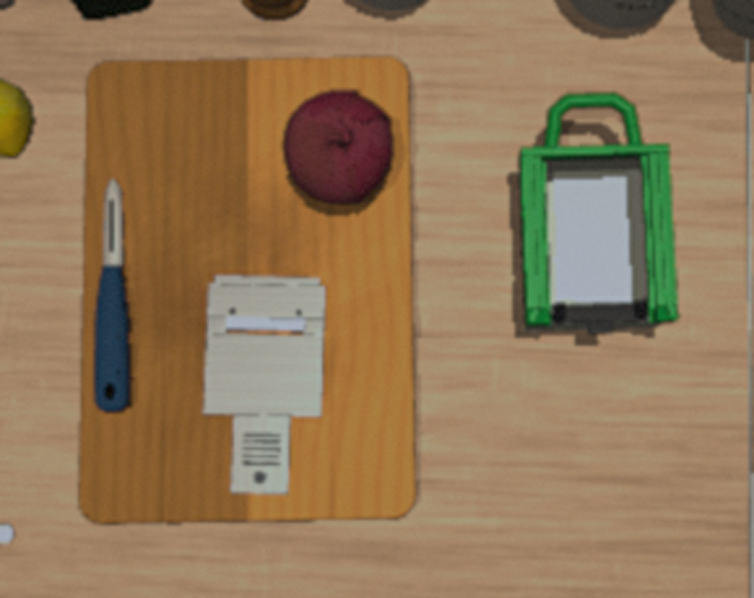

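View pics/scene0.png

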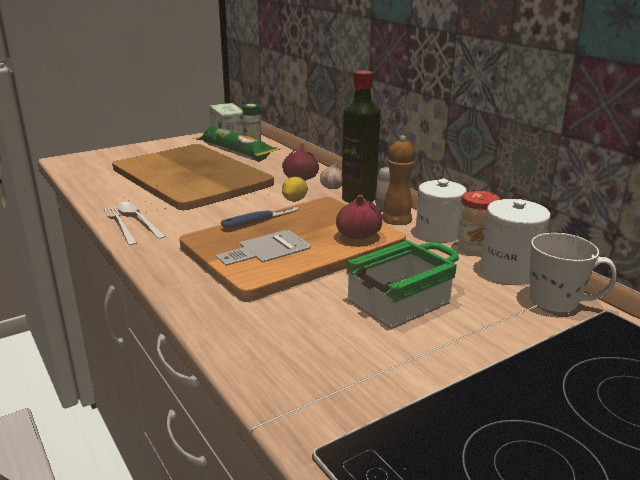

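The top crop shows the insert's tab end at about (260,492), its shoulders at (204,414)/(322,416), and the board's front edge at row ~520. The slicer's frame runs from its mouth at row ~322 to its rear bar at ~150. I convert these pixels to positions.

Run:
```python
from h import *
np.set_printoptions(precision=4,suppress=True)
p=arm.grab_frame('top')
def w(u,v,z): return ray(p,(u/2.6+160,v/2.6+130),z)
for n,u,v,z in [('tabL',231,492,.0235),('tabR',289,492,.0235),('shL',204,413,.0235),('shR',322,416,.0235),('noseL',213,280,.0235),('noseR',325,280,.0235),('tabrootL',233,413,.0235),('tabrootR',290,414,.0235),
 ('bFL',80,515,.022),('bFmidL',120,523,.022),('bFmidR',390,518,.022),('bBL',110,60,.022),('bBR',390,57,.022),('bLmid',84,290,.022),('bRmid',413,290,.022),
 ('sFL',525,322,.07),('sFR',678,320,.07),('sBL',521,148,.07),('sBR',669,145,.07),('railinL_F',551,322,.07),('railinR_F',650,320,.07),('latchL',560,311,.06),('latchR',641,309,.06),
 ('peelEnd',112,412,.01),('onionfront',340,210,.04)]:
    print(n,w(u,v,z)[:3])
```

```text
tabL [0.4813 0.3549 0.0235]
tabR [0.4825 0.3139 0.0235]
shL [0.5364 0.3769 0.0235]
shR [0.5366 0.2926 0.0235]
noseL [0.6324 0.3753 0.0235]
noseR [0.6346 0.2942 0.0235]
tabrootL [0.537  0.3562 0.0235]
tabrootR [0.5374 0.3155 0.0235]
bFL [0.4621 0.4612 0.022 ]
bFmidL [0.4574 0.4326 0.022 ]
bFmidR [0.4664 0.2419 0.022 ]
bBL [0.7956 0.4606 0.022 ]
bBR [0.8035 0.2525 0.022 ]
bLmid [0.6227 0.4688 0.022 ]
bRmid [0.6293 0.2304 0.022 ]
sFL [0.6029 0.1528 0.07  ]
sFR [0.6071 0.0486 0.07  ]
sBL [0.7244 0.1576 0.07  ]
sBR [0.7293 0.0549 0.07  ]
railinL_F [0.6034 0.1351 0.07  ]
railinR_F [0.6066 0.0677 0.07  ]
latchL [0.6123 0.128  0.06  ]
latchR [0.6153 0.0721 0.06  ]
peelEnd [0.5356 0.4461 0.01  ]
onionfront [0.6832 0.284  0.04  ]
```

>>> servo_tool --pt "1 0 0 0 0 0 -5.5" --pt "1 0 0 0 0 0 -5.5" --pt "1 0 0 0 0 0 -5.4" --pt "1 23 19.5 8.5 0 0 0" --pt "1 23 19.5 8.5 0 0 0" --pt "1 23 19.5 8.5 0 0 0" --pt "1 23 19.5 8.5 0 0 0" --pt "1 23 19.5 8.5 0 0 0" --pt "1 23 19.5 8.5 0 0 0" --pt "1 23 19.5 8.5 0 0 0" --pt "1 23 19.5 8.5 0 0 0" --pt "1 23 19.5 8.5 0 0 0" --pt "1 23 19.5 8.5 0 0 0" --pt "1 23 19.5 8.5 0 0 0" --pt "1 23 19.5 8.5 0 0 0" --pt "1 23 19.5 8.5 0 0 0" --pt "1 23 19.5 8.5 0 0 0" --pt "1 23 19.5 8.5 0 0 0" --pt "1 23 19.5 8.5 0 0 0" --pt "1 0 0 0 0 0 0" --squeeze 10

```text
t: 2.62
eef_pos: [0.561, 0.3313, 0.0884]
ee_rot: [3.139, 0.002, -0.004]
force: [-1.9, 0.7, -0.1]
width: 0.0002
gripper_force: 0.0
```

Run:
```python
from h import *
np.set_printoptions(precision=4,suppress=True)
p=arm.grab_frame('wrist');save('w1',p)
print(p['position'],p['orientation'],p['K'])
for q in('insert','tab_end','latch','slicer_mouth'):
  for r in arm.recognise(q,p)[:1]:
    w=world(p,r['at']);print(q,round(r['conf'],2),w,proj(p,w))
for n,X in [('tabend',(.482,.3344,.0235)),('shL',(.5365,.377,.0235)),('shR',(.5365,.2926,.0235)),('tcp',(.561,.3313,.0235))]: print(n,proj(p,X))
```

```text
[0.6454 0.3317 0.2469] [ 2.8293 -0.0022 -1.5754] [[332.1312   0.     323.1578]
 [  0.     332.1312 242.4435]
 [  0.       0.       1.    ]]
insert 0.9 [0.5929 0.3381 0.0253] [313.5011 215.9608]
tab_end 0.74 [0.5883 0.3386 0.0268] [312.7695 222.9838]
slicer_mouth 0.69 [0.6561 0.1522 0.0301] [615.878 115.38 ]
tabend [320.1205 352.2408]
shL [262.0548 289.9978]
shR [375.9949 289.4048]
tcp [323.6166 258.6995]
```

View pics/w1.png

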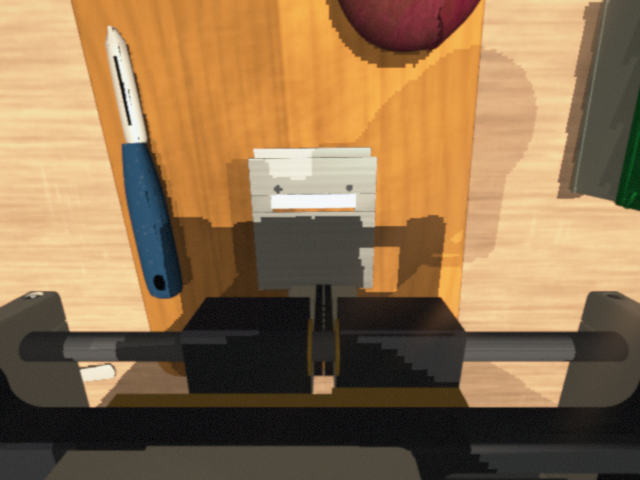

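The wrist view shows the insert's shoulders at (258,290)/(373,289), matching the estimate to about 2 mm, with its centre at y≈0.336. I descend.

>>> servo_tool --pt "1 0.5 -1 9 0 0 0" --pt "1 0.5 -1 9 0 0 0" --pt "1 0.5 -1 9 0 0 0" --pt "1 0.5 -1 9 0 0 0" --pt "1 0 -1 9 0 0 0" --pt "1 0 0 7 0 0 0" --pt "1 0 0 3 0 0 0" --pt "1 0 0 1 0 0 0" --pt "1 0 0 0.4 0 0 0" --pt "1 0 0 0.4 0 0 0" --pt "1 0 0 0 0 0 0" --pt "1 0 0 0 0 0 0"

```text
t: 3.87
eef_pos: [0.561, 0.3404, 0.0343]
ee_rot: [-3.141, -0.001, -0.001]
force: [0.3, -0.1, -0.1]
width: 0.0006
gripper_force: 0.0
```

>>> servo_tool --pt "1 1 2 2.5 0 0 0" --pt "1 1 2 2 0 0 0" --pt "1 0 0 1 0 0 0" --pt "1 0 0 0.4 0 0 0" --pt "1 0 0 0.4 0 0 0" --pt "1 0 0 0.4 0 0 0" --pt "1 0 0 0.4 0 0 0" --pt "1 0 0 0.3 0 0 0" --pt "1 0 0 0 0 0 0" --pt "1 0 0 0 0 0 0"

```text
t: 4.7
eef_pos: [0.5628, 0.3362, 0.0264]
ee_rot: [3.142, -0.0, -0.001]
force: [-0.2, 0.6, -1.1]
width: 0.0002
gripper_force: 0.0
```

>>> servo_tool --pt "1 0 0 0.4 0 0 0" --pt "1 0 0 0.4 0 0 0" --pt "1 0 0 0.3 0 0 0" --pt "1 0 0 0.3 0 0 0" --pt "1 0 0 0.3 0 0 0" --pt "1 0 0 0 0 0 0" --pt "1 0 0 0 0 0 0"

```text
t: 5.28
eef_pos: [0.5628, 0.3362, 0.0246]
ee_rot: [3.142, 0.0, -0.001]
force: [-1.0, 0.3, 0.2]
width: 0.0003
gripper_force: 0.0
```

>>> servo_tool --pt "1 0 0 0.3 0 0 0" --pt "1 0 0 0.3 0 0 0" --pt "1 0 0 0.3 0 0 0" --pt "1 0 0 0 0 0 0" --pt "1 0 0 0 0 0 0"

```text
t: 5.7
eef_pos: [0.5628, 0.3362, 0.024]
ee_rot: [-3.142, -0.0, -0.0]
force: [-1.1, -0.8, 3.6]
width: 0.0004
gripper_force: 1.8
```

>>> servo_tool --pt "1 0 0 0.3 0 0 0" --pt "1 0 0 0.2 0 0 0" --pt "1 0 0 0 0 0 0" --pt "1 0 0 0 0 0 0"

```text
t: 6.03
eef_pos: [0.563, 0.3363, 0.024]
ee_rot: [-3.141, -0.001, -0.0]
force: [-0.6, -0.2, 7.1]
width: 0.0005
gripper_force: 3.5
```

>>> servo_tool --pt "1 -0.5 0 0 0 0 0" --pt "1 -1 0 0 0 0 0" --pt "1 -1.5 0 0 0 0 0" --pt "1 -2 0 0 0 0 0" --pt "1 -2 0 0 0 0 0" --pt "1 -2 0 0 0 0 0" --pt "1 -1 0 0 0 0 0"

```text
t: 6.62
eef_pos: [0.5535, 0.3369, 0.024]
ee_rot: [-3.14, -0.002, -0.0]
force: [2.1, 0.8, 5.3]
width: 0.0004
gripper_force: 2.6
```

>>> servo_tool --pt "1 -2 0 0.1 0 0 0" --pt "1 -2 0 0.1 0 0 0" --pt "1 -2 0 0 0 0 0" --pt "1 -2 0 0 0 0 0" --pt "1 -2 0 0 0 0 0" --pt "1 -2 0 0 0 0 0" --pt "1 -2 0 0 0 0 0" --pt "1 -2 0 0 0 0 0" --pt "1 -2 0 0 0 0 0" --pt "1 -2 0 0 0 0 0"

```text
t: 7.45
eef_pos: [0.5338, 0.3372, 0.024]
ee_rot: [-3.14, -0.002, -0.0]
force: [2.1, 0.6, 6.3]
width: 0.0003
gripper_force: 3.1
```

Run:
```python
from h import *
np.set_printoptions(precision=4,suppress=True)
p=arm.grab_frame('wrist');save('w2',p)
for n,X in [('sh0',(.5365,.3365,.0235)),('shmoved',(.5065,.3365,.0235)),('noseMoved',(.6065,.3365,.0235)),('nose0',(.6365,.3365,.0235))]: print(n,proj(p,X))
s=arm.get_state();print(s['force'],s['eef_pos'])
```

```text
sh0 [325.3031 296.8016]
shmoved [325.2216 345.3274]
noseMoved [325.5306 161.4367]
nose0 [325.6483  91.3736]
[ 1.6349 -0.5159  4.8858] [0.5335 0.3371 0.024 ]
```

View pics/w2.png

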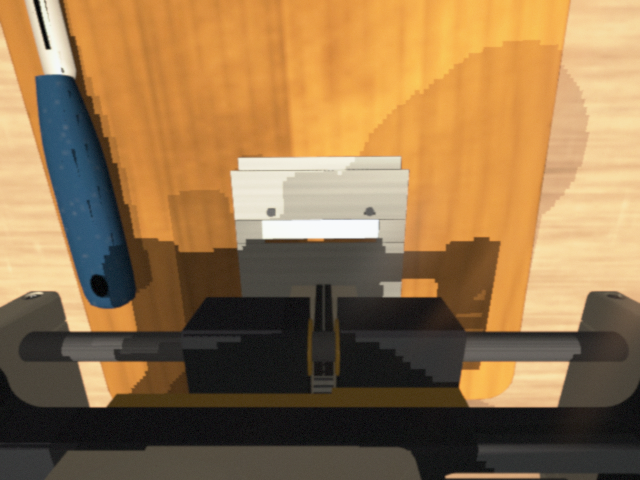

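The insert follows the finger: its nose is at row 157 against a predicted 161. I continue 33 mm.

>>> servo_tool --pt "1 -2 0 0.1 0 0 0" --pt "1 -2 0 0 0 0 0" --pt "1 -2 0 0 0 0 0" --pt "1 -2 0 0 0 0 0" --pt "1 -2 0 0 0 0 0" --pt "1 -2 0 0 0 0 0" --pt "1 -2 0 0 0 0 0" --pt "1 -2 0 0 0 0 0" --pt "1 -2 0 0 0 0 0" --pt "1 -2 0 0 0 0 0" --pt "1 -2 0 0 0 0 0" --pt "1 -2 0 0 0 0 0" --pt "1 -2 0 0 0 0 0" --pt "1 -2 0 0 0 0 0" --pt "1 -2 0 0 0 0 0" --pt "1 -2 0 0 0 0 0" --pt "1 -1 0 0 0 0 0" --pt "1 0 0 0 0 0 0" --pt "1 0 0 0 0 0 0" --pt "1 0 0 0 0 0 0"

```text
t: 9.17
eef_pos: [0.5006, 0.3373, 0.024]
ee_rot: [-3.14, -0.002, 0.0]
force: [0.6, 0.6, 7.7]
width: 0.0007
gripper_force: 3.9
```

>>> servo_tool --pt "1 0 0 -0.5 0 0 0" --pt "1 0 0 -1 0 0 0" --pt "1 0 0 -3 0 0 0" --pt "0.3 0 0 -10 0 0 0" --pt "0.3 0 0 -15 0 0 0" --pt "0.3 -5 0 -15 0 0 0" --pt "0.3 -10 0 -15 0 0 0" --pt "0.3 -15 0 -15 0 0 0" --pt "0.1 -15 0 0 0 0 0" --pt "0 -15 0 0 0 0 0" --pt "0 -5 0 0 0 0 0" --pt "-0.2 0 0 0 0 0 0" --pt "-0.2 0 0 0 0 0 0"

```text
t: 10.25
eef_pos: [0.4349, 0.3365, 0.0979]
ee_rot: [-3.141, -0.0, 0.0]
force: [0.3, 0.2, 0.6]
width: 0.0503
gripper_force: 0.0
```

Run:
```python
from h import *
np.set_printoptions(precision=4,suppress=True)
s=arm.get_state();print(s['width'],s['eef_pos'],s['force'])
a=arm.grab_frame('wrist');b=arm.grab_frame('top');c=arm.grab_frame('scene')
save('w3f',a);save('t3f',b)
A=a['color'];B=cv2.resize(b['color'][190:350,190:310],(360,480),interpolation=cv2.INTER_CUBIC)
cv2.imwrite('pics/c3.png',cv2.resize(np.hstack([A[:,100:540],B]),None,fx=1,fy=1)[:,:,::-1])
for X in [(.421,.336,.0235),(.476,.336,.0235),(.576,.336,.0235)]: print(proj(a,X),proj(b,X),proj(c,X))
for p in(a,b,c):
  for q in('tab_end','insert'):
    for r in arm.recognise(q,p)[:1]:
      w=world(p,r['at']);print(q,round(r['conf'],2),w,proj(p,w))
cv2.imwrite('pics/s3.png',cv2.resize(c['color'][180:310,170:330],(800,600),interpolation=cv2.INTER_CUBIC)[:,:,::-1])
```

```text
0.05030052804233527 [0.4349 0.3365 0.0979] [0.3233 0.1613 0.6489]
[324.5154 271.6846] [257.5903 353.0301] [184.9786 267.2197]
[324.5974 199.7603] [258.9739 322.4556] [216.6287 258.6114]
[324.7808  38.7472] [261.431  268.1627] [270.0505 244.0817]
tab_end 0.86 [0.5167 0.3387 0.0249] [320.6064 139.6374]
insert 0.63 [0.5192 0.3343 0.0272] [327.2657 135.6381]
tab_end 0.81 [0.5166 0.3375 0.0202] [259.4363 300.2053]
insert 0.75 [0.5181 0.3387 0.0226] [258.6357 299.3774]
tab_end 0.95 [0.5031 0.3337 0.0231] [232.2723 255.3064]
insert 0.61 [0.505  0.3307 0.0182] [234.2702 258.3174]
```

View pics/c3.png

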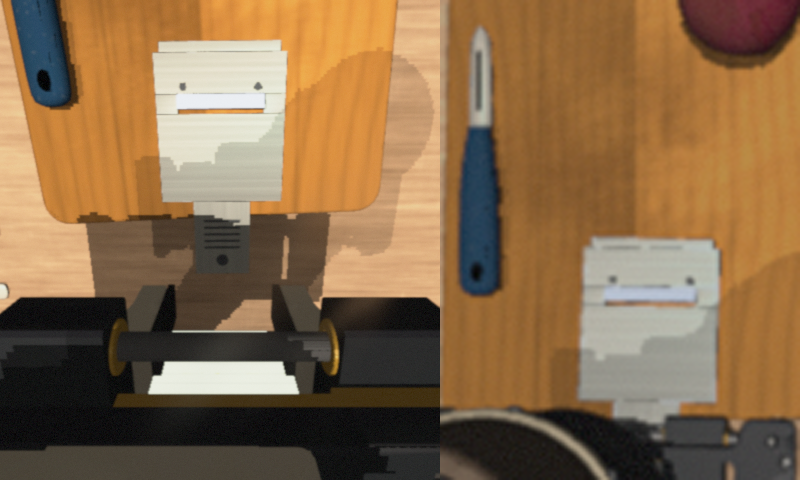

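The wrist view shows the tab end at (322,272) and the board edge near row 217 beside the tab. The overhang is about 42 mm and the insert is straight, so I lower the open gripper over the tab.

>>> servo_tool --pt "-0.3 2 -0.5 8 0 0 0" --pt "-0.3 2 -0.5 10 0 0 0" --pt "-0.3 0 0 10 0 0 0" --pt "-0.3 0 0 10 0 0 0" --pt "-0.3 0 0 10 0 0 0" --pt "-0.3 0 0 10 0 0 0" --pt "-0.3 0 0 10 0 0 0" --pt "-0.3 0 0 10 0 0 0" --pt "-0.3 0 0 7 0 0 0" --pt "-0.3 0 0 4 0 0 0" --pt "-0.3 0 0 2 0 0 0" --pt "-0.3 0 0 0 0 0 0" --pt "-0.3 0 0 0 0 0 0" --pt "-0.3 0 0 0 0 0 0"

```text
t: 11.87
eef_pos: [0.439, 0.3376, 0.007]
ee_rot: [-3.141, -0.001, -0.0]
force: [0.3, -0.1, 0.9]
width: 0.0571
gripper_force: 0.0
```

>>> servo_tool --pt "-0.1 0 0 1 0 0 0" --pt "0 0 0 0.5 0 0 0" --pt "0.1 0 0 0 0 0 0" --pt "0.2 0 0 0 0 0 0" --pt "0.4 0 0 0 0 0 0" --pt "0.6 0 0 0 0 0 0" --pt "1 0 0 0 0 0 0" --pt "1 0 0 0 0 0 0" --pt "1 0 0 0 0 0 0" --pt "1 0 0 0 0 0 0" --squeeze 20

```text
t: 12.7
eef_pos: [0.4388, 0.3373, 0.005]
ee_rot: [-3.141, -0.0, -0.001]
force: [-0.9, 0.6, 0.9]
width: 0.0389
gripper_force: 20.0
```

>>> servo_tool --pt "1 0 0 0 0 0 0" --pt "1 0 0 0 0 0 0" --pt "1 0 0 0 0 0 0" --pt "1 0 0 -0.5 0 0 0" --pt "1 0 0 -1 0 0 0" --pt "1 0 0 -2 0 0 0" --pt "1 0 0 -3 0 0 0" --pt "1 0 0 -4 0 0 0" --pt "1 0 0 -5 0 0 0" --pt "1 0 0 -5 0 0 0" --pt "1 0 0 0 0 0 0" --pt "1 0 0 0 0 0 0" --squeeze 50

```text
t: 13.7
eef_pos: [0.439, 0.3376, 0.026]
ee_rot: [-3.141, -0.001, -0.001]
force: [0.3, -0.6, -1.0]
width: 0.0369
gripper_force: 50.0
```

>>> servo_tool --pt "1 0 0 -5 0 0 0" --pt "1 0 0 -9 0 0 0" --pt "1 0 3 -10 0 0 0" --pt "1 0 7 -10 0 0 -0.5" --pt "1 0 11 -6 0 0 -0.5" --pt "1 0 15 -4 0 0 -0.5" --pt "1 1 18 0 0 0 -0.5" --pt "1 1 20 0 0 0 -0.5" --pt "1 1 20 0 0 0 0" --pt "1 1 20 0 0 0 0" --pt "1 1 20 0 0 0 0" --pt "1 0 20 0 0 0 0" --pt "1 0 20 0 0 0 0" --pt "1 0 18 0 0 0 0" --pt "1 0 15 0 0 0 0" --pt "1 0 11 0 0 0 0" --pt "1 0 8 0 0 0 0" --pt "1 0 6 0 0 0 0" --pt "1 0 4 0 0 0 0" --pt "1 0 2 0 0 0 0"

```text
t: 15.37
eef_pos: [0.4524, 0.0994, 0.0696]
ee_rot: [-3.141, -0.0, 0.043]
force: [-0.0, 0.7, 0.3]
width: 0.0367
gripper_force: 50.0
```

>>> servo_tool --pt "1 0 0 0 0 0 0" --pt "1 0 0 0 0 0 0"

```text
t: 15.53
eef_pos: [0.4525, 0.0999, 0.0695]
ee_rot: [-3.142, -0.0, 0.043]
force: [0.2, -0.6, -2.3]
width: 0.0366
gripper_force: 50.0
```

Run:
```python
from h import *
np.set_printoptions(precision=4,suppress=True)
a=arm.grab_frame('wrist');b=arm.grab_frame('top');c=arm.grab_frame('scene')
s=arm.get_state();print(s['width'],s['eef_pos'],s['ee_rot'],s['force'])
save('w4f',a);save('t4f',b);save('s4f',c)
B=cv2.resize(b['color'][180:340,340:460],(360,480),interpolation=cv2.INTER_CUBIC)
cv2.imwrite('pics/c4.png',np.hstack([a['color'][:,100:540],B])[:,:,::-1])
g=s['eef_pos'];z=g[2]+.018
d=np.array([np.cos(.044),np.sin(.044),0])
for o in(-.018,.037,.137):
  X=np.array([g[0],g[1],z])+d*o;print(o,X,proj(a,X),proj(b,X),proj(c,X))
```

```text
0.036253457261319066 [0.4524 0.1    0.0694] [3.1416 0.     0.0437] [ 0.5916 -0.0714 -1.568 ]
-0.018 [0.4344 0.0992 0.0874] [323.9075 351.6506] [392.8064 352.7826] [262.9463 294.094 ]
0.037 [0.4893 0.1017 0.0874] [323.8641 246.747 ] [391.6511 319.7875] [298.7475 281.7354]
0.137 [0.5892 0.1061 0.0874] [323.7535 -20.6573] [389.6033 261.3081] [357.7542 261.3662]
```

View pics/c4.png

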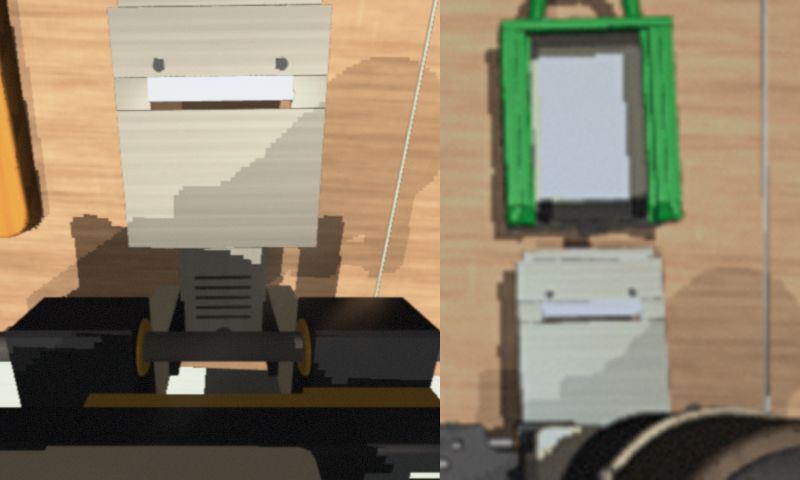

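The insert is held straight (shoulders at (229,247)/(417,246) in the wrist view). I now measure insert and slicer axes in the same top picture by edge fitting.

```bash
cat > ax.py <<'E'
from h import *
np.set_printoptions(precision=4,suppress=True)
def runs(mask,r,lo,hi):
    c=np.where(mask[r,lo:hi])[0]+lo
    return (c.min()-.5,c.max()+.5) if len(c)>5 else None
def fit(p,mask,r0,r1,lo,hi,z,n):
    L=[];Rr=[]
    for r in range(r0,r1):
        e=runs(mask,r,lo,hi)
        if e: L.append(ray(p,(e[0],r),z));Rr.append(ray(p,(e[1],r),z))
    L=np.array(L);Rr=np.array(Rr)
    for nm,A in(('L',L),('R',Rr)):
        f=np.polyfit(A[:,0],A[:,1],1);res=A[:,1]-np.polyval(f,A[:,0]);k=abs(res)<.0012
        f=np.polyfit(A[k,0],A[k,1],1);print(n,nm,'slope',f[0],'y@.6',np.polyval(f,.6),k.sum(),len(k),'x',A[:,0].min(),A[:,0].max())
E
python3 - <<'E'
from ax import *
p=arm.grab_frame('top');hsv=cv2.cvtColor(p['color'],cv2.COLOR_RGB2HSV);save('t5',p)
H,S,V=[hsv[:,:,i].astype(int) for i in range(3)]
green=(H>40)&(H<85)&(S>100)
ins=(S<45)&(V>110)
rr=np.where(green[150:270,350:450].sum(1)>5)[0]+150;print('green rows',rr.min(),rr.max())
fit(p,green,192,250,345,440,.07,'slicer')
fit(p,ins,272,318,350,425,.0874,'insert')
for r in(262,264,266,270,280,300): print(r,np.where(ins[r,350:425])[0][[0,-1]]+350 if ins[r,350:425].any() else None, hsv[r,372:378].tolist() if r==280 else '')
E
```

```text
green rows 166 254
slicer L slope 0.05810157622693201 y@.6 0.1530373213327235 58 58 x 0.6114929479201268 0.7149737602897761
slicer R slope 0.050485646140228345 y@.6 0.04945238978339128 58 58 x 0.6143646662434349 0.7177709154355573
insert L slope 0.07230291920354474 y@.6 0.15179548139384139 45 46 x 0.4928478311893266 0.5694903838337626
insert R slope 0.06245913846768107 y@.6 0.06639750379294264 40 46 x 0.4948541724574138 0.5718739502291676
262 [389 389] 
264 [368 410] 
266 [367 413] 
270 [365 413] 
280 [365 414] [[60, 10, 175], [64, 10, 187], [95, 15, 191], [100, 17, 178], [105, 15, 169], [99, 15, 175]]
300 [366 415]
```

>>> servo_tool --pt "1 0 1 5 0 0 0.25" --pt "1 0 2 8 0 0 0.25" --pt "1 0 2 8 0 0 0.25" --pt "1 0 1 5 0 0 0" --pt "1 0 0 1 0 0 0" --pt "1 0 0 0 0 0 0" --pt "1 0 0 0 0 0 0"

```text
t: 16.32
eef_pos: [0.4526, 0.0936, 0.0424]
ee_rot: [3.141, 0.0, 0.03]
force: [-0.0, -0.2, -0.2]
width: 0.0365
gripper_force: 50.0
```

Run:
```python
from ax import *
p=arm.grab_frame('top');hsv=cv2.cvtColor(p['color'],cv2.COLOR_RGB2HSV);save('t6',p)
H,S,V=[hsv[:,:,i].astype(int) for i in range(3)]
ins=(S<45)&(V>110)
fit(p,ins,272,316,350,430,.0604,'insert')
c=arm.grab_frame('scene');save('s6',c)
cv2.imwrite('pics/s6c.png',cv2.resize(c['color'][225:345,260:420],(800,600),interpolation=cv2.INTER_CUBIC)[:,:,::-1])
s=arm.get_state();g=s['eef_pos'];print(g,s['ee_rot'],s['force'])
d=np.array([np.cos(s['ee_rot'][2]),np.sin(s['ee_rot'][2]),0]);l=np.array([-d[1],d[0],0])
k=lambda X:(proj(c,X)-[260,225])*5
b=np.array(g)+[0,0,.0172]
for o in(.037,.137): print('insert R lower edge',o,k(b+d*o-.042*l))
m=np.array([.605,.1014,0]);e=np.array([1,.05,0]);n=np.array([-.05,1,0])
for z in(.058,.062,.07): print('mouth',z,k(m+[0,0,z]-.0435*n),k(m+[0,0,z]+.0435*n),k(m+[0,0,z]-.052*n))
```

```text
insert L slope 0.05023113274344713 y@.6 0.14287831489968544 44 44 x 0.49591928887816666 0.5716546871828102
insert R slope 0.04794272086270347 y@.6 0.05775218091113712 44 44 x 0.4983446814109808 0.5740664308536993
[0.4528 0.0938 0.0427] [-3.1414 -0.0004  0.0301] [ 0.5332 -0.2737 -0.661 ]
insert R lower edge 0.037 [300.7613 454.99  ]
insert R lower edge 0.137 [600.8352 341.7678]
mouth 0.058 [642.2172 328.3212] [443.8622 207.2852] [663.1851 341.1157]
mouth 0.062 [643.0072 315.7158] [444.2213 195.3218] [664.0238 328.4445]
mouth 0.07 [644.5967 290.3504] [444.9437 171.2583] [665.7117 302.9453]
```

View pics/s6c.png

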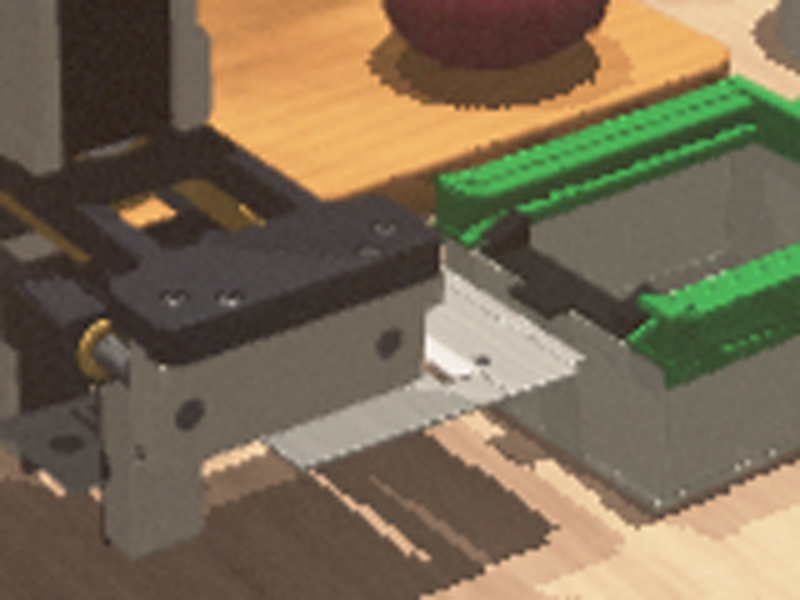

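The scene crop shows the insert level (right shoulder about (303,468), nose corner about (583,357)) and heading for the mouth. I apply a small correction and start in slowly.

>>> servo_tool --pt "1 1 -0.4 0 0 0 -0.15" --pt "1 1 -0.3 0 0 0 -0.15" --pt "1 2 0 0 0 0 0" --pt "1 2 0 0 0 0 0" --pt "1 2 0 0 0 0 0" --pt "1 2 0 0 0 0 0" --pt "1 1 0 0 0 0 0" --pt "1 1 0 0 0 0 0" --pt "1 0.5 0 0 0 0 0" --pt "1 0 0 0 0 0 0"

```text
t: 17.25
eef_pos: [0.4651, 0.0947, 0.0424]
ee_rot: [3.142, 0.0, 0.035]
force: [0.7, -0.1, -0.8]
width: 0.0362
gripper_force: 50.0
```

>>> servo_tool --pt "1 1 0 0 0 0 0" --pt "1 1 0 0 0 0 0" --pt "1 0 0 0 0 0 0"

```text
t: 17.5
eef_pos: [0.4672, 0.0949, 0.0425]
ee_rot: [-3.142, -0.0, 0.035]
force: [-0.5, -0.2, -0.7]
width: 0.0366
gripper_force: 50.0
```

>>> servo_tool --pt "1 1 0 0 0 0 0" --pt "1 1 0 0 0 0 0" --pt "1 0 0 0 0 0 0"

```text
t: 17.75
eef_pos: [0.4692, 0.095, 0.0425]
ee_rot: [-3.142, -0.0, 0.035]
force: [-0.0, 0.5, -1.0]
width: 0.0365
gripper_force: 50.0
```

>>> servo_tool --pt "1 1 0 0 0 0 0" --pt "1 1 0 0 0 0 0" --pt "1 0 0 0 0 0 0"

```text
t: 18.0
eef_pos: [0.4713, 0.095, 0.0425]
ee_rot: [-3.142, -0.0, 0.035]
force: [0.1, -0.6, -1.2]
width: 0.0362
gripper_force: 50.0
```

>>> servo_tool --pt "1 1 0 0 0 0 0" --pt "1 1 0 0 0 0 0" --pt "1 0 0 0 0 0 0"

```text
t: 18.25
eef_pos: [0.473, 0.095, 0.0424]
ee_rot: [3.141, 0.0, 0.035]
force: [-0.3, 0.6, -0.8]
width: 0.0364
gripper_force: 50.0
```

>>> servo_tool --pt "1 1 0 0 0 0 0" --pt "1 1 0 0 0 0 0" --pt "1 0 0 0 0 0 0"

```text
t: 18.5
eef_pos: [0.4737, 0.0944, 0.0419]
ee_rot: [3.141, 0.003, 0.035]
force: [-4.8, -0.5, -0.4]
width: 0.0364
gripper_force: 50.0
```

Run:
```python
from ax import *
p=arm.grab_frame('top');hsv=cv2.cvtColor(p['color'],cv2.COLOR_RGB2HSV);save('t7',p)
H,S,V=[hsv[:,:,i].astype(int) for i in range(3)]
ins=(S<45)&(V>110)
fit(p,ins,268,308,350,430,.060,'insert')
a=cv2.resize(p['color'][185:325,345:445],(420,588),interpolation=cv2.INTER_CUBIC)
c=arm.grab_frame('scene');b=cv2.resize(c['color'][250:335,340:395],(380,588),interpolation=cv2.INTER_CUBIC)
cv2.imwrite('pics/c7.png',np.hstack([a,b])[:,:,::-1])
```

```text
insert L slope 0.06383521132052336 y@.6 0.14392115918237186 33 40 x 0.5101440415291081 0.5787856618483178
insert R slope 0.0018759625513583688 y@.6 0.056012014532834 4 40 x 0.510800755590646 0.5811972519059644
```

View pics/c7.png

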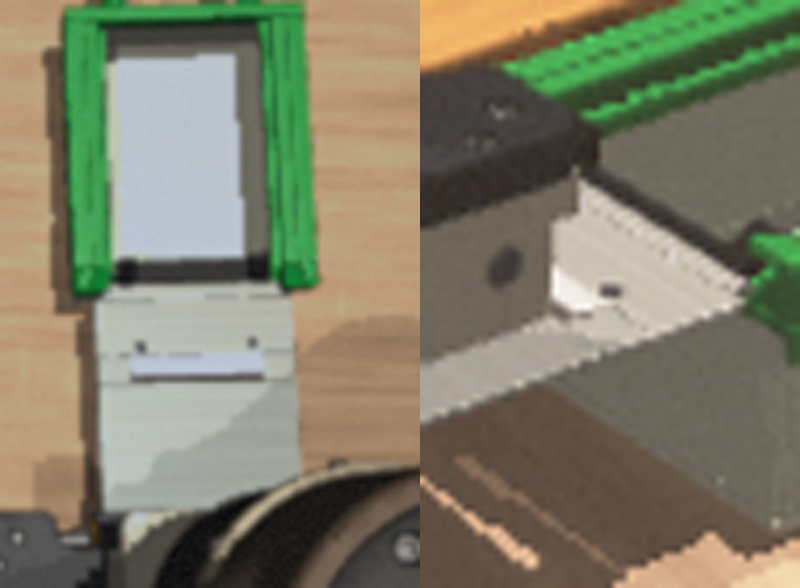

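Nose is in the flare, centred within about 1 mm, first contact 5 N, which is in the range expected from the latch ramps. I press on in small steps.

>>> servo_tool --pt "1 0.5 0 0 0 0 0" --pt "1 0.5 0 0 0 0 0" --pt "1 0 0 0 0 0 0"

```text
t: 18.85
eef_pos: [0.4739, 0.0941, 0.0417]
ee_rot: [3.14, 0.004, 0.035]
force: [-7.1, 0.7, 0.2]
width: 0.0363
gripper_force: 50.0
```

>>> servo_tool --pt "1 0.5 0 0 0 0 0" --pt "1 0.5 0 0 0 0 0" --pt "1 0 0 0 0 0 0"

```text
t: 19.1
eef_pos: [0.4741, 0.0939, 0.0414]
ee_rot: [3.14, 0.005, 0.034]
force: [-9.2, 0.4, -0.3]
width: 0.0366
gripper_force: 50.1
```

Run:
```python
from ax import *
c=arm.grab_frame('scene');s=arm.get_state();print(s['moment'],s['force'])
def low(img,z,sh,nose,tag):
    hsv=cv2.cvtColor(img,cv2.COLOR_RGB2HSV).astype(int);m=(hsv[:,:,1]<45)&(hsv[:,:,2]>105)
    A=proj(c,(*sh,z));B=proj(c,(*nose,z));out=[]
    for u in range(int(A[0])+4,int(B[0])-6,4):
        v=A[1]+(B[1]-A[1])*(u-A[0])/(B[0]-A[0]); col=np.where(m[int(v)-14:int(v)+14,u])[0]
        out.append(round(col.max()+int(v)-14+.5-v,1) if len(col) else None)
    print(tag,A,B,out)
rd=lambda f:cv2.imread('pics/'+f+'.png')[:,:,::-1].copy()
low(rd('scene0'),.022,(.5365,.2945),(.6365,.2945),'scene0 board')
g=np.array([.4526,.0937]);y=.037
d=np.array([np.cos(y),np.sin(y)]);l=np.array([-d[1],d[0]])
low(rd('s6'),.0592,g+.037*d-.042*l,g+.137*d-.042*l,'s6')
low(rd('s4f'),.0866,np.array([.4525,.1])+.037*np.array([.999,.05])-.042*np.array([-.05,.999]),np.array([.4525,.1])+.137*np.array([.999,.05])-.042*np.array([-.05,.999]),'s4')
# latch/tub check
print('base corner',proj(c,(.605,.05,0)),'mouth top corner',proj(c,(.605,.049,.07)))
```

```text
[0.1366 3.4211 0.1453] [-9.5772  1.3277 -0.3561]
scene0 board [261.4569 260.0218] [312.8466 245.4154] [np.float64(0.5), np.float64(0.6), np.float64(0.8), np.float64(0.9), np.float64(1.0), np.float64(1.2), np.float64(0.3), np.float64(0.4), np.float64(0.6), np.float64(0.7), np.float64(0.9)]
s6 [320.1335 316.3573] [379.7849 293.4922] [np.float64(2.6), np.float64(2.2), np.float64(2.7), np.float64(3.2), np.float64(2.8), np.float64(3.3), np.float64(2.8), np.float64(3.4), np.float64(2.9), np.float64(5.4), np.float64(9.0), np.float64(13.5), np.float64(11.0)]
s4 [317.5972 295.4801] [377.2562 273.3451] [np.float64(2.3), np.float64(2.8), np.float64(3.3), np.float64(2.7), np.float64(3.2), np.float64(3.7), np.float64(3.2), np.float64(12.7), np.float64(12.2), np.float64(12.6), np.float64(13.1), np.float64(11.6), np.float64(4.1)]
base corner [388.5693 329.1988] mouth top corner [391.8443 286.2311]
```

>>> servo_tool --pt "1 -2 0 0 0 0 0" --pt "1 -2 0 0 0 0 0" --pt "1 -2 0 -0.7 0 0 0" --pt "1 0 0 -0.8 0 0 0" --pt "1 0 0 0 0 0 0" --pt "1 0 0 0 0 0 0"

```text
t: 19.65
eef_pos: [0.4716, 0.0953, 0.0443]
ee_rot: [-3.141, -0.001, 0.035]
force: [0.7, -0.3, -1.1]
width: 0.0364
gripper_force: 50.0
```

>>> servo_tool --pt "1 1 0 0 0 0 0" --pt "1 1 0 0 0 0 0" --pt "1 1 0 0 0 0 0" --pt "1 0 0 0 0 0 0"

```text
t: 19.98
eef_pos: [0.4735, 0.0947, 0.0436]
ee_rot: [3.141, 0.001, 0.035]
force: [-2.0, 0.7, -0.8]
width: 0.0364
gripper_force: 50.0
```

>>> servo_tool --pt "1 1 0 0 0 0 0" --pt "1 1 0 0 0 0 0" --pt "1 0 0 0 0 0 0"

```text
t: 20.23
eef_pos: [0.474, 0.0941, 0.0431]
ee_rot: [3.14, 0.004, 0.035]
force: [-7.7, 0.8, -0.8]
width: 0.0365
gripper_force: 50.0
```

>>> servo_tool --pt "1 -2 0 0 0 0 0" --pt "1 -2 0 0 0 0 0" --pt "1 -1 0 -1 0 0 0" --pt "1 0 0 -1 0 0 0" --pt "1 0 0 -0.5 0 0 0" --pt "1 0 0 0 0 0 0"

```text
t: 20.73
eef_pos: [0.4715, 0.0952, 0.0469]
ee_rot: [-3.141, -0.001, 0.035]
force: [0.3, -0.6, -0.8]
width: 0.0366
gripper_force: 50.0
```

>>> servo_tool --pt "1 1 0 0 0 0 0" --pt "1 1 0 0 0 0 0" --pt "1 1 0 0 0 0 0" --pt "1 0 0 0 0 0 0"

```text
t: 21.07
eef_pos: [0.4743, 0.0951, 0.0465]
ee_rot: [-3.142, -0.0, 0.035]
force: [-0.5, -1.1, 0.6]
width: 0.0364
gripper_force: 50.0
```

>>> servo_tool --pt "1 1 0 0 0 0 0" --pt "1 1 0 0 0 0 0" --pt "1 0 0 0 0 0 0"

```text
t: 21.32
eef_pos: [0.4762, 0.0952, 0.0465]
ee_rot: [3.142, -0.0, 0.035]
force: [0.7, -0.5, -1.1]
width: 0.0366
gripper_force: 50.0
```

That cleared it; the insert was riding a few mm low. I continue gently.

>>> servo_tool --pt "1 1 0 0 0 0 0" --pt "1 1 0 0 0 0 0" --pt "1 0 0 0 0 0 0"

```text
t: 21.57
eef_pos: [0.4782, 0.0953, 0.0465]
ee_rot: [-3.142, -0.0, 0.035]
force: [0.5, 0.6, 0.2]
width: 0.0365
gripper_force: 50.0
```

>>> servo_tool --pt "1 1 0 0 0 0 0" --pt "1 1 0 0 0 0 0" --pt "1 0 0 0 0 0 0"

```text
t: 21.82
eef_pos: [0.4802, 0.0954, 0.0465]
ee_rot: [3.142, -0.0, 0.035]
force: [-0.7, -0.1, -0.1]
width: 0.0369
gripper_force: 50.0
```

>>> servo_tool --pt "1 1 0 0 0 0 0" --pt "1 1 0 0 0 0 0" --pt "1 0 0 0 0 0 0"

```text
t: 22.07
eef_pos: [0.4817, 0.0952, 0.0463]
ee_rot: [3.141, 0.001, 0.035]
force: [-1.9, 0.6, -1.0]
width: 0.0363
gripper_force: 50.0
```

>>> servo_tool --pt "1 1 0 0 0 0 0" --pt "1 0.5 0 0 0 0 0" --pt "1 0 0 0 0 0 0"

```text
t: 22.32
eef_pos: [0.4831, 0.0952, 0.0463]
ee_rot: [3.141, 0.001, 0.035]
force: [-2.7, -0.2, -0.3]
width: 0.0367
gripper_force: 50.0
```

>>> servo_tool --pt "1 0.5 0 0 0 0 0" --pt "1 0.5 0 0 0 0 0" --pt "1 0 0 0 0 0 0"

```text
t: 22.57
eef_pos: [0.4836, 0.095, 0.0461]
ee_rot: [3.141, 0.002, 0.035]
force: [-5.1, -0.2, 0.0]
width: 0.0369
gripper_force: 50.0
```

>>> servo_tool --pt "1 0.5 0 0 0 0 0" --pt "1 0.5 0 0 0 0 0" --pt "1 0 0 0 0 0 0"

```text
t: 22.82
eef_pos: [0.4838, 0.0947, 0.0458]
ee_rot: [3.14, 0.003, 0.035]
force: [-7.1, 0.8, -1.5]
width: 0.0366
gripper_force: 50.0
```

>>> servo_tool --pt "1 0.5 0 0 0 0 0" --pt "1 0.5 0 0 0 0 0" --pt "1 0 0 0 0 0 0"

```text
t: 23.07
eef_pos: [0.4841, 0.0944, 0.0455]
ee_rot: [3.14, 0.004, 0.034]
force: [-8.9, -0.5, -1.6]
width: 0.0366
gripper_force: 50.0
```

>>> servo_tool --pt "1 -2 0 0 0 0 0" --pt "1 -2 0 0 0 0 0" --pt "1 -1 0 0 0 0 0" --pt "1 0 0 -0.7 0 0 0" --pt "1 0 0 -0.8 0 0 0" --pt "1 0 0 0 0 0 0" --pt "1 0 0 0 0 0 0"

```text
t: 23.65
eef_pos: [0.4821, 0.0957, 0.0483]
ee_rot: [-3.141, -0.001, 0.035]
force: [0.7, 0.1, -1.0]
width: 0.0367
gripper_force: 50.0
```

>>> servo_tool --pt "1 1 0 0 0 0 0" --pt "1 1 0 0 0 0 0" --pt "1 0 0 0 0 0 0"

```text
t: 23.9
eef_pos: [0.4831, 0.0952, 0.0477]
ee_rot: [3.141, 0.001, 0.035]
force: [-1.7, 0.0, -0.5]
width: 0.0366
gripper_force: 50.0
```

>>> servo_tool --pt "1 1 0 0 0 0 0" --pt "1 1 0 0 0 0 0" --pt "1 0 0 0 0 0 0"

```text
t: 24.15
eef_pos: [0.4838, 0.0946, 0.0472]
ee_rot: [3.14, 0.003, 0.035]
force: [-5.9, 1.1, -1.3]
width: 0.0365
gripper_force: 50.0
```

>>> servo_tool --pt "1 -2 0 0 0 0 0" --pt "1 -2 0 0 0 0 0" --pt "1 0 0 -0.7 0 0 0" --pt "1 0 0 -0.8 0 0 0" --pt "1 0 0 0 0 0 0" --pt "1 0 0 0 0 0 0"

```text
t: 24.65
eef_pos: [0.4818, 0.0955, 0.0497]
ee_rot: [-3.141, -0.001, 0.035]
force: [0.4, 1.0, -1.4]
width: 0.036
gripper_force: 50.0
```

>>> servo_tool --pt "1 1 0 0 0 0 0" --pt "1 1 0 0 0 0 0" --pt "1 0 0 0 0 0 0"

```text
t: 24.9
eef_pos: [0.4833, 0.0952, 0.0493]
ee_rot: [3.141, 0.001, 0.035]
force: [-1.9, 0.0, -0.7]
width: 0.0367
gripper_force: 50.0
```

>>> servo_tool --pt "1 1 0 0 0 0 0" --pt "1 1 0 0 0 0 0" --pt "1 0 0 0 0 0 0"

```text
t: 25.15
eef_pos: [0.4838, 0.0947, 0.0487]
ee_rot: [3.14, 0.003, 0.035]
force: [-5.7, 0.7, -0.9]
width: 0.0362
gripper_force: 50.0
```

Run:
```python
from ax import *
p=arm.grab_frame('top');save('t8',p);c=arm.grab_frame('scene');save('s8',c);w=arm.grab_frame('wrist');save('w8',w)
a=cv2.resize(p['color'][225:300,355:430],(400,400),interpolation=cv2.INTER_CUBIC)
b=cv2.resize(c['color'][245:320,330:405],(400,400),interpolation=cv2.INTER_CUBIC)
d=cv2.resize(w['color'][0:80,100:540],(800,146))
cv2.imwrite('pics/c8.png',np.vstack([np.hstack([a,b]),d])[:,:,::-1])
```

```text
(no output)
```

View pics/c8.png

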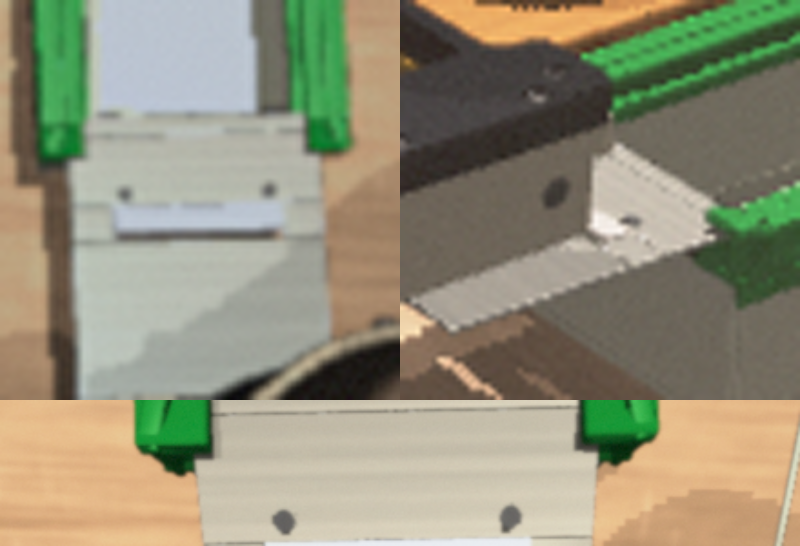

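Top view: the nose (row 115) is about 13 mm inside the rail fronts (row ~153), centred, and it already covers the latch tongues. So the insert is now above the tongues and catching the groove roof, and I lower it onto them.

>>> servo_tool --pt "1 -1 0 0 0 0 0" --pt "1 -1 0 0 0 0 0" --pt "1 0 0 0.5 0 0 0" --pt "1 0 0 0.5 0 0 0" --pt "1 0 0 0.5 0 0 0" --pt "1 0 0 0 0 0 0" --pt "1 0 0 0 0 0 0"

```text
t: 25.88
eef_pos: [0.4834, 0.0953, 0.0479]
ee_rot: [3.142, 0.0, 0.035]
force: [-4.1, -1.0, -0.0]
width: 0.0366
gripper_force: 50.0
```

>>> servo_tool --pt "1 0 0 0.5 0 0 0" --pt "1 0 0 0.5 0 0 0" --pt "1 0 0 0.5 0 0 0" --pt "1 0 0 0 0 0 0" --pt "1 0 0 0 0 0 0"

```text
t: 26.3
eef_pos: [0.4834, 0.0954, 0.0464]
ee_rot: [3.142, 0.0, 0.035]
force: [-3.6, -0.5, -0.9]
width: 0.0366
gripper_force: 50.0
```

>>> servo_tool --pt "1 0 0 0.5 0 0 0" --pt "1 0 0 0.5 0 0 0" --pt "1 0 0 0.5 0 0 0" --pt "1 0 0 0 0 0 0" --pt "1 0 0 0 0 0 0"

```text
t: 26.72
eef_pos: [0.4834, 0.0953, 0.0449]
ee_rot: [3.141, 0.0, 0.035]
force: [-3.8, -0.8, 0.3]
width: 0.0366
gripper_force: 50.0
```

>>> servo_tool --pt "1 0 0 0.5 0 0 0" --pt "1 0 0 0.5 0 0 0" --pt "1 0 0 0.5 0 0 0" --pt "1 0 0 0 0 0 0" --pt "1 0 0 0 0 0 0"

```text
t: 27.13
eef_pos: [0.4834, 0.0954, 0.0434]
ee_rot: [3.141, 0.0, 0.035]
force: [-3.6, -1.8, -0.7]
width: 0.0365
gripper_force: 50.0
```

Run:
```python
from ax import *
s=arm.get_state();print(s['eef_pos'],s['ee_rot'],s['force'],s['moment'])
c=arm.grab_frame('scene')
rd=lambda f:cv2.imread('pics/'+f+'.png')[:,:,::-1].copy()
def low(img,z,g,y,tag):
    d=np.array([np.cos(y),np.sin(y)]);l=np.array([-d[1],d[0]]);sh=g+.037*d-.042*l;nose=g+.137*d-.042*l
    hsv=cv2.cvtColor(img,cv2.COLOR_RGB2HSV).astype(int);m=(hsv[:,:,1]<45)&(hsv[:,:,2]>105)
    A=proj(c,(*sh,z));B=proj(c,(*nose,z));out=[]
    for u in range(int(A[0])+4,int(B[0])-16,4):
        v=A[1]+(B[1]-A[1])*(u-A[0])/(B[0]-A[0]); col=np.where(m[int(v)-8:int(v)+9,u])[0]
        out.append(float(round(col.max()+int(v)-8+.5-v,1)) if len(col) else None)
    print(tag,out)
low(rd('s6'),.0592,np.array([.4526,.0937]),.037,'s6')
low(rd('s8'),.0487+.0167,np.array([.4838,.0947]),.042,'s8')
g=s['eef_pos'];low(c['color'],g[2]+.0167,np.array(g[:2]),.042,'now')
# latch via top
p=arm.grab_frame('top')
for q in('latch','slicer_mouth'):
  for im in(c,p):
    for r in arm.recognise(q,im)[:1]: print(q,r['conf'],world(im,r['at']))
```

```text
[0.4834 0.0954 0.0434] [3.1415 0.0002 0.0352] [-3.6402 -1.8454 -0.6679] [-0.3141  1.5054  0.0091]
s6 [2.6, 2.2, 2.7, 3.2, 2.8, 3.3, 2.8, 3.4, 2.9, 5.4]
s8 [2.0, 2.5, 2.0, 3.6, 6.1, 7.6, 5.2, 7.7, 8.2, 7.8]
now [0.9, 1.4, 1.0, 1.5, 3.0, 7.6, 7.1, 7.7, 7.2, 7.8]
slicer_mouth 0.8 [0.6794 0.069  0.0399]
slicer_mouth 0.77 [0.6839 0.0954 0.0424]
```

>>> servo_tool --pt "1 0 0 -0.6 0 0 0" --pt "1 0 0 -0.6 0 0 0" --pt "1 0.5 0 0 0 0 0" --pt "1 0.5 0 0 0 0 0" --pt "1 0.5 0 0 0 0 0" --pt "1 0 0 0 0 0 0" --squeeze 60

```text
t: 27.93
eef_pos: [0.4838, 0.095, 0.0443]
ee_rot: [3.141, 0.002, 0.035]
force: [-6.5, -0.3, -1.1]
width: 0.0355
gripper_force: 60.0
```

>>> servo_tool --pt "1 0.5 0 0 0 0 0" --pt "1 0.5 0 0 0 0 0" --pt "1 0 0 0 0 0 0"

```text
t: 28.18
eef_pos: [0.4841, 0.0947, 0.044]
ee_rot: [3.14, 0.003, 0.035]
force: [-9.0, -0.1, 0.0]
width: 0.0354
gripper_force: 60.0
```

>>> servo_tool --pt "1 0.5 0 0 0 0 0" --pt "1 0.5 0 0 0 0 0" --pt "1 0 0 0 0 0 0"

```text
t: 28.43
eef_pos: [0.4843, 0.0944, 0.0437]
ee_rot: [3.14, 0.005, 0.034]
force: [-12.0, -0.3, -1.1]
width: 0.0358
gripper_force: 60.0
```

>>> servo_tool --pt "1 0.4 0 0 0 0 0" --pt "1 0.4 0 0 0 0 0" --pt "1 0 0 0 0 0 0"

```text
t: 28.68
eef_pos: [0.4845, 0.0942, 0.0435]
ee_rot: [3.14, 0.006, 0.034]
force: [-11.8, -0.5, -0.8]
width: 0.0353
gripper_force: 60.1
```

Run:
```python
from ax import *
F=[];M=[]
for i in range(5):
    p=arm.grab_frame('wrist' if i else 'top');s=arm.get_state();F.append(s['force']);M.append(s['moment'])
    if i==0: t=p
print(np.mean(F,0),np.mean(M,0),np.std(M,0),s['eef_pos'],s['t'])
save('w9',p);save('t9',t)
# insert lateral position vs rails in wrist view, several rows
hsv=cv2.cvtColor(p['color'],cv2.COLOR_RGB2HSV).astype(int)
g=(hsv[:,:,0]>40)&(hsv[:,:,0]<85)&(hsv[:,:,1]>100);m=(hsv[:,:,1]<45)&(hsv[:,:,2]>110)
for r in(2,6,12,18,24,30,40,60,100,150,200):
    c=np.where(g[r])[0];l=c[c<320];q=c[c>320];k=np.where(m[r,120:520])[0]+120
    print(r,(l.min(),l.max()) if len(l) else '',(q.min(),q.max()) if len(q) else '',k.min(),k.max(),(k.min()+k.max())/2)
```

```text
[-12.7633   0.2829  -0.2459] [0.1384 4.5743 0.1624] [0.0309 0.0116 0.0319] [0.4845 0.0942 0.0435] 28.9333
2 (np.int64(165), np.int64(209)) (np.int64(423), np.int64(466)) 211 420 315.5
6 (np.int64(166), np.int64(208)) (np.int64(423), np.int64(466)) 211 420 315.5
12 (np.int64(166), np.int64(209)) (np.int64(423), np.int64(466)) 211 419 315.0
18 (np.int64(166), np.int64(209)) (np.int64(423), np.int64(462)) 211 418 314.5
24 (np.int64(169), np.int64(209)) (np.int64(433), np.int64(451)) 211 418 314.5
30 (np.int64(181), np.int64(199)) (np.int64(433), np.int64(446)) 202 431 316.5
40   204 429 316.5
60   206 427 316.5
100   211 425 318.0
150   217 518 367.5
200   222 508 365.0
```

Run:
```python
import cv2,numpy as np
t=np.pi-2.8293
for f,z in(('w3f',.0979),('w4f',.0694),('w8',.0487),('w9',.0435)):
    im=cv2.imread(f'pics/{f}.png');g=cv2.GaussianBlur(im,(3,3),0).astype(float)
    hsv=cv2.cvtColor(im,cv2.COLOR_BGR2HSV).astype(int);m=((hsv[:,:,1]<45)&(hsv[:,:,2]>90)).astype(np.uint8)
    out=[]
    for r in range(30,245,15):
        row=m[r]; n,lab,st,_=cv2.connectedComponentsWithStats(row[None,:].copy())
        if n<2: continue
        k=1+np.argmax(st[1:,4]);w=st[k,2];x=st[k,0]
        d=332.13*.084/w; yc=(r-242.44)/332.13
        out.append((r,x,w,round(1000*(z+.1585-d*(np.cos(t)-yc*np.sin(t))),1), round(1000*(.0844-d*(np.sin(t)+yc*np.cos(t))),0)))
    print(f,z,'row,x,w,ztop,xrel');print([tuple(float(v) for v in o) for o in out])
```

```text
w3f 0.0979 row,x,w,ztop,xrel
[(45.0, 259.0, 122.0, -3.0, 144.0), (60.0, 254.0, 132.0, 19.6, 130.0), (75.0, 255.0, 131.0, 20.7, 121.0), (90.0, 256.0, 129.0, 20.1, 112.0), (105.0, 257.0, 127.0, 19.4, 103.0), (120.0, 258.0, 126.0, 20.6, 94.0), (135.0, 259.0, 124.0, 19.9, 85.0), (150.0, 260.0, 122.0, 19.2, 75.0), (165.0, 261.0, 121.0, 20.5, 65.0), (180.0, 262.0, 119.0, 19.8, 54.0), (195.0, 263.0, 117.0, 19.0, 44.0), (210.0, 295.0, 54.0, -250.8, -26.0), (225.0, 69.0, 27.0, -743.6, -181.0), (240.0, 0.0, 54.0, -236.4, -71.0)]
w4f 0.0694 row,x,w,ztop,xrel
[(30.0, 210.0, 220.0, 82.3, 123.0), (45.0, 211.0, 218.0, 82.7, 117.0), (60.0, 213.0, 215.0, 82.5, 112.0), (75.0, 214.0, 212.0, 82.3, 107.0), (90.0, 216.0, 210.0, 82.7, 102.0), (105.0, 217.0, 34.0, -657.3, 155.0), (120.0, 218.0, 206.0, 83.7, 90.0), (135.0, 219.0, 204.0, 84.2, 84.0), (150.0, 221.0, 201.0, 83.9, 79.0), (165.0, 222.0, 199.0, 84.4, 72.0), (180.0, 224.0, 196.0, 84.2, 66.0), (195.0, 225.0, 194.0, 84.7, 60.0), (210.0, 227.0, 191.0, 84.5, 53.0), (225.0, 228.0, 190.0, 85.8, 47.0), (240.0, 229.0, 187.0, 85.6, 40.0)]
w8 0.0487 row,x,w,
[... 393 characters left out ...]
.0), (195.0, 224.0, 194.0, 64.0, 60.0), (210.0, 225.0, 192.0, 64.6, 53.0), (225.0, 227.0, 189.0, 64.3, 46.0), (240.0, 228.0, 187.0, 64.9, 40.0)]
w9 0.0435 row,x,w,ztop,xrel
[(30.0, 202.0, 230.0, 62.7, 121.0), (45.0, 204.0, 226.0, 62.0, 116.0), (60.0, 206.0, 222.0, 61.2, 111.0), (75.0, 208.0, 219.0, 61.0, 106.0), (90.0, 209.0, 218.0, 62.2, 101.0), (105.0, 211.0, 35.0, -657.9, 153.0), (120.0, 213.0, 211.0, 61.2, 90.0), (135.0, 215.0, 208.0, 61.0, 84.0), (150.0, 217.0, 205.0, 60.9, 79.0), (165.0, 218.0, 203.0, 61.4, 73.0), (180.0, 220.0, 200.0, 61.2, 66.0), (195.0, 222.0, 197.0, 61.0, 60.0), (210.0, 223.0, 194.0, 60.8, 54.0), (225.0, 225.0, 192.0, 61.4, 47.0), (240.0, 226.0, 190.0, 61.9, 40.0)]
```

Comparing pictures explains it. The insert sagged about 0.045 rad nose-down in the grip, so the nose first met the lower lip. It now sits level on the tongues under the roof edge, and I tilt the nose down slightly and wiggle in yaw while pushing gently.

>>> servo_tool --pt "1 -0.5 0 -0.5 0 -0.5 0" --pt "1 -0.5 0 -0.5 0 -0.5 0" --pt "1 0 0 -0.5 0 -0.5 0" --pt "1 0 0 0 0 0 0.4" --pt "1 0 0 0 0 0 -0.8" --pt "1 0 0 0 0 0 0.8" --pt "1 0 0 0 0 0 -0.8" --pt "1 0 0 0 0 0 0.4" --pt "1 0 0 0 0 0 0"

```text
t: 29.68
eef_pos: [0.4879, 0.0961, 0.0466]
ee_rot: [-3.141, 0.024, 0.035]
force: [1.5, 0.6, -0.0]
width: 0.0361
gripper_force: 60.0
```

Through: the resistance is gone and x advanced 3.5 mm. I level the tool while advancing.

>>> servo_tool --pt "1 1 0 0 0 0 0" --pt "1 1 0 0 0 0 0" --pt "1 1 0 0.3 0 0.2 0" --pt "1 0 0 0 0 0 0"

```text
t: 30.02
eef_pos: [0.4897, 0.0955, 0.0456]
ee_rot: [3.141, 0.023, 0.035]
force: [0.4, 0.9, 0.1]
width: 0.0358
gripper_force: 60.0
```

>>> servo_tool --pt "1 1 0 0.4 0 0.2 0" --pt "1 1 0 0.4 0 0.3 0" --pt "1 1 0 0.4 0 0.2 0" --pt "1 0 0 0 0 0 0"

```text
t: 30.35
eef_pos: [0.4927, 0.0956, 0.0444]
ee_rot: [3.141, 0.01, 0.035]
force: [-1.3, -0.2, -0.4]
width: 0.0358
gripper_force: 60.0
```

>>> servo_tool --pt "1 1 0 0.3 0 0.3 0" --pt "1 1 0 0.2 0 0.2 0" --pt "1 1 0 0.2 0 0.1 0" --pt "1 1 0 0 0 0 0" --pt "1 0 0 0 0 0 0"

```text
t: 30.77
eef_pos: [0.4969, 0.0959, 0.0438]
ee_rot: [3.142, -0.0, 0.035]
force: [-1.2, -0.4, -0.4]
width: 0.0356
gripper_force: 60.0
```

>>> servo_tool --pt "1 1.2 0 0 0 0 0" --pt "1 1.2 0 0 0 0 0" --pt "1 1.2 0 0 0 0 0" --pt "1 1.2 0 0 0 0 0" --pt "1 1.2 0 0 0 0 0"

```text
t: 31.18
eef_pos: [0.5029, 0.0961, 0.0438]
ee_rot: [-3.142, -0.0, 0.035]
force: [-1.5, -0.6, -0.8]
width: 0.0363
gripper_force: 60.0
```

>>> servo_tool --pt "1 1.2 0 0 0 0 0" --pt "1 1.2 0 0 0 0 0" --pt "1 1.2 0 0 0 0 0" --pt "1 1.2 0 0 0 0 0" --pt "1 1.2 0 0 0 0 0" --pt "1 1.2 0 0 0 0 0"

```text
t: 31.68
eef_pos: [0.5101, 0.0963, 0.0438]
ee_rot: [3.142, -0.0, 0.035]
force: [-1.8, -0.6, -1.3]
width: 0.0358
gripper_force: 60.0
```

>>> servo_tool --pt "1 1.2 0 0 0 0 0" --pt "1 1.2 0 0 0 0 0" --pt "1 1.2 0 0 0 0 0" --pt "1 1.2 0 0 0 0 0" --pt "1 1.2 0 0 0 0 0" --pt "1 1.2 0 0 0 0 0"

```text
t: 32.18
eef_pos: [0.5173, 0.0966, 0.0438]
ee_rot: [-3.142, -0.0, 0.035]
force: [-1.0, 0.2, -0.3]
width: 0.0358
gripper_force: 60.0
```

>>> servo_tool --pt "1 1.2 0 0 0 0 0" --pt "1 1.2 0 0 0 0 0" --pt "1 1.2 0 0 0 0 0" --pt "1 1.2 0 0 0 0 0" --pt "1 1.2 0 0 0 0 0" --pt "1 1.2 0 0 0 0 0"

```text
t: 32.68
eef_pos: [0.5245, 0.0969, 0.0438]
ee_rot: [-3.142, -0.0, 0.035]
force: [-1.4, 0.2, -0.5]
width: 0.036
gripper_force: 60.0
```

>>> servo_tool --pt "1 1.2 0 0 0 0 0" --pt "1 1.2 0 0 0 0 0" --pt "1 1.2 0 0 0 0 0" --pt "1 1.2 0 0 0 0 0" --pt "1 1.2 0 0 0 0 0" --pt "1 1.2 0 0 0 0 0"

```text
t: 33.18
eef_pos: [0.5317, 0.0971, 0.0438]
ee_rot: [3.142, -0.0, 0.035]
force: [-0.8, 0.3, -1.2]
width: 0.0358
gripper_force: 60.0
```

>>> servo_tool --pt "1 1.2 0 0 0 0 0" --pt "1 1.2 0 0 0 0 0" --pt "1 1.2 0 0 0 0 0" --pt "1 1.2 0 0 0 0 0" --pt "1 1.2 0 0 0 0 0" --pt "1 1.2 0 0 0 0 0"

```text
t: 33.68
eef_pos: [0.5389, 0.0974, 0.0438]
ee_rot: [-3.142, -0.0, 0.035]
force: [-1.3, 0.6, -0.1]
width: 0.0359
gripper_force: 60.0
```

>>> servo_tool --pt "1 1.2 0 0 0 0 0" --pt "1 1.2 0 0 0 0 0" --pt "1 1.2 0 0 0 0 0" --pt "1 1.2 0 0 0 0 0" --pt "1 1.2 0 0 0 0 0" --pt "1 1.2 0 0 0 0 0"

```text
t: 34.18
eef_pos: [0.546, 0.0976, 0.0438]
ee_rot: [3.142, 0.0, 0.035]
force: [-0.6, 0.3, 0.7]
width: 0.0354
gripper_force: 60.0
```

>>> servo_tool --pt "1 1.2 0 0 0 0 0" --pt "1 1.2 0 0 0 0 0" --pt "1 1.2 0 0 0 0 0" --pt "1 1.2 0 0 0 0 0" --pt "1 1.2 0 0 0 0 0" --pt "1 1.2 0 0 0 0 0"

```text
t: 34.68
eef_pos: [0.5532, 0.0979, 0.0438]
ee_rot: [3.142, 0.0, 0.035]
force: [-1.3, -0.2, 0.1]
width: 0.0358
gripper_force: 60.0
```

>>> servo_tool --pt "1 1.2 0 0 0 0 0" --pt "1 1.2 0 0 0 0 0" --pt "1 1.2 0 0 0 0 0" --pt "1 1.2 0 0 0 0 0" --pt "1 1.2 0 0 0 0 0" --pt "1 1.2 0 0 0 0 0"

```text
t: 35.18
eef_pos: [0.5605, 0.0981, 0.0438]
ee_rot: [-3.142, -0.0, 0.035]
force: [-1.5, -0.4, 0.8]
width: 0.0358
gripper_force: 60.0
```

>>> servo_tool --pt "1 1.2 0 0 0 0 0" --pt "1 1.2 0 0 0 0 0" --pt "1 1.2 0 0 0 0 0" --pt "1 1.2 0 0 0 0 0" --pt "1 1.2 0 0 0 0 0" --pt "1 1.2 0 0 0 0 0"

```text
t: 35.68
eef_pos: [0.5677, 0.0984, 0.0438]
ee_rot: [-3.142, -0.0, 0.035]
force: [-2.2, -0.0, -0.6]
width: 0.0361
gripper_force: 60.0
```

>>> servo_tool --pt "1 1.2 0 0 0 0 0" --pt "1 1.2 0 0 0 0 0" --pt "1 1.2 0 0 0 0 0" --pt "1 1.2 0 0 0 0 0" --pt "1 1.2 0 0 0 0 0" --pt "1 0 0 0 0 0 0"

```text
t: 36.18
eef_pos: [0.5739, 0.0986, 0.0438]
ee_rot: [-3.142, -0.0, 0.035]
force: [-1.2, -0.6, -0.3]
width: 0.0357
gripper_force: 60.0
```

>>> servo_tool --pt "1 1 0 0 0 0 0" --pt "1 1 0 0 0 0 0" --pt "1 1 0 0 0 0 0" --pt "1 0 0 0 0 0 0"

```text
t: 36.52
eef_pos: [0.5767, 0.0987, 0.0439]
ee_rot: [-3.142, -0.0, 0.035]
force: [-1.4, 0.3, -0.5]
width: 0.036
gripper_force: 60.0
```

>>> servo_tool --pt "1 1 0 0 0 0 0" --pt "1 1 0 0 0 0 0" --pt "1 1 0 0 0 0 0" --pt "1 0 0 0 0 0 0"

```text
t: 36.85
eef_pos: [0.5798, 0.0988, 0.0439]
ee_rot: [-3.142, -0.0, 0.035]
force: [0.2, 0.0, -0.4]
width: 0.0359
gripper_force: 60.0
```

>>> servo_tool --pt "1 1 0 0 0 0 0" --pt "1 1 0 0 0 0 0" --pt "1 1 0 0 0 0 0" --pt "1 0 0 0 0 0 0"

```text
t: 37.18
eef_pos: [0.5828, 0.099, 0.0439]
ee_rot: [-3.142, -0.0, 0.035]
force: [0.0, 0.4, -0.2]
width: 0.0359
gripper_force: 60.0
```

>>> servo_tool --pt "1 1 0 0 0 0 0" --pt "1 1 0 0 0 0 0" --pt "1 0 0 0 0 0 0"

```text
t: 37.43
eef_pos: [0.5848, 0.099, 0.0439]
ee_rot: [3.142, -0.0, 0.035]
force: [-1.0, 0.5, 0.7]
width: 0.0362
gripper_force: 60.0
```

>>> servo_tool --pt "1 1 0 0 0 0 0" --pt "1 1 0 0 0 0 0" --pt "1 0 0 0 0 0 0"

```text
t: 37.68
eef_pos: [0.5869, 0.0991, 0.0438]
ee_rot: [-3.141, -0.001, 0.035]
force: [0.5, 0.2, -0.5]
width: 0.0358
gripper_force: 60.0
```

>>> servo_tool --pt "1 0.7 0 0 0 0 0" --pt "1 0.7 0 0 0 0 0" --pt "1 0 0 0 0 0 0"

```text
t: 37.93
eef_pos: [0.5875, 0.0989, 0.0436]
ee_rot: [3.141, 0.001, 0.035]
force: [-1.7, -0.2, -1.5]
width: 0.0359
gripper_force: 60.0
```

>>> servo_tool --pt "1 0.7 0 0 0 0 0" --pt "1 0.7 0 0 0 0 0" --pt "1 0 0 0 0 0 0"

```text
t: 38.18
eef_pos: [0.5877, 0.0985, 0.0431]
ee_rot: [3.141, 0.003, 0.035]
force: [-5.4, 0.2, -0.2]
width: 0.036
gripper_force: 60.0
```

>>> servo_tool --pt "1 0.7 0 0 0 0 0" --pt "1 0.7 0 0 0 0 0" --pt "1 0 0 0 0 0 0"

```text
t: 38.43
eef_pos: [0.5878, 0.0984, 0.0426]
ee_rot: [3.14, 0.006, 0.034]
force: [-8.7, 1.3, 0.7]
width: 0.0359
gripper_force: 60.1
```

End stop reached at 9 N. I relax the push and look.

>>> servo_tool --pt "1 -1 0 0 0 0 0" --pt "1 -1 0 0 0 0 0" --pt "1 0 0 0 0 0 0"

```text
t: 38.68
eef_pos: [0.5877, 0.0988, 0.0434]
ee_rot: [3.141, 0.002, 0.035]
force: [-6.0, -0.2, -0.4]
width: 0.0357
gripper_force: 60.0
```

Run:
```python
from ax import *
w=arm.grab_frame('wrist');p=arm.grab_frame('top');c=arm.grab_frame('scene');save('w10',w);save('t10',p);save('s10',c)
a=cv2.resize(w['color'][150:310,200:450],(800,512),interpolation=cv2.INTER_CUBIC)
cv2.imwrite('pics/c10.png',a[:,:,::-1]);s=arm.get_state();print(s['eef_pos'],s['force'])
b=np.array(s['eef_pos'])
for im in(w,):
  for r in arm.recognise('latch',im)[:3]: X=world(im,r['at']);print(r['conf'],X,proj(im,X))
```

```text
[0.5877 0.0987 0.0435] [-5.3179 -0.2422 -1.5357]
0.88 [0.6117 0.1258 0.0617] [266.8903 272.0003]
```

View pics/c10.png

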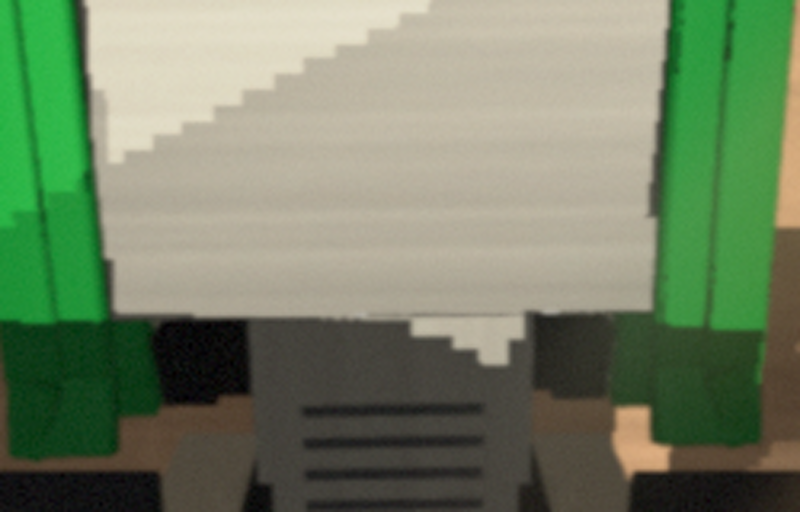

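The crop shows both black tongues standing clear beside the tab, directly behind the shoulders (at (200,360) and (570,355)); the network puts the latch top at z≈0.062, i.e. up. I release and retreat.

>>> servo_tool --pt "1 -0.8 0 0 0 0 0" --pt "1 -0.7 0 0 0 0 0" --pt "1 0 0 0 0 0 0" --pt "0.2 0 0 0 0 0 0" --pt "0 0 0 0 0 0 0" --pt "-0.2 0 0 0 0 0 0" --pt "-0.3 0 0 0 0 0 0" --pt "-0.3 0 0 0 0 0 0" --pt "-0.3 0 0 0 0 0 0" --pt "-0.3 0 0 0 0 0 0"

```text
t: 39.72
eef_pos: [0.5876, 0.0992, 0.044]
ee_rot: [-3.141, -0.001, 0.035]
force: [-0.5, -0.5, 0.4]
width: 0.0567
gripper_force: 0.0
```

>>> servo_tool --pt "-0.3 0 0 -2 0 0 0" --pt "-0.3 0 0 -5 0 0 0" --pt "-0.3 0 0 -10 0 0 0" --pt "-0.3 0 0 -15 0 0 0" --pt "-0.3 0 0 -15 0 0 0" --pt "-0.3 0 0 -15 0 0 0" --pt "-0.3 -10 0 -15 0 0 0" --pt "-0.3 -15 0 -10 0 0 0" --pt "-0.3 -15 0 0 0 0 0" --pt "-0.3 0 0 0 0 0 0"

```text
t: 40.55
eef_pos: [0.5456, 0.0976, 0.1328]
ee_rot: [-3.14, -0.001, 0.035]
force: [-1.5, -0.5, -0.7]
width: 0.0567
gripper_force: 0.0
```

Run:
```python
from ax import *
w=arm.grab_frame('wrist');p=arm.grab_frame('top');save('w11',w);save('t11',p)
for im in(w,p):
  for q in('latch','insert','tab_end'):
    for r in arm.recognise(q,im)[:1]: X=world(im,r['at']);print(q,r['conf'],X)
# compare the shoulder line before/after: rows of brightness edge just inside shoulders, world x at z=.0605
for f,P in(('now',w),):
    s=arm.get_state();print(s['eef_pos'],s['force'])
    for yy in(.13,.07):
        pr=[]
        for x in np.arange(.60,.64,.001):
            u=proj(P,(x,yy-.0*x,.0605)).round().astype(int)
            pr.append(int(P['color'][u[1],u[0]].sum()) if 0<=u[0]<640 and 0<=u[1]<480 else -1)
        print(yy,pr)
```

```text
latch 0.85 [0.6111 0.1246 0.0605]
insert 0.81 [0.6562 0.1024 0.0612]
tab_end 0.7 [0.6556 0.1016 0.0615]
latch 0.31 [0.7008 0.126  0.0666]
insert 0.8 [0.6698 0.1033 0.0575]
tab_end 0.59 [0.6671 0.1035 0.0574]
[0.5475 0.0976 0.1305] [0.4108 0.5589 0.4478]
0.13 [441, 490, 503, 490, 472, 455, 457, 320, 171, 76, 61, 82, 95, 94, 79, 86, 81, 81, 92, 183, 188, 252, 604, 662, 668, 663, 658, 654, 663, 674, 678, 676, 670, 664, 673, 670, 679, 675, 655, 651, 652]
0.07 [459, 436, 437, 456, 469, 474, 468, 478, 474, 296, 230, 266, 240, 129, 99, 88, 92, 165, 139, 136, 121, 106, 134, 166, 216, 351, 582, 582, 565, 564, 590, 588, 595, 606, 609, 591, 583, 584, 589, 592, 613]
```

```bash
python3 -c "
from station import arm
print(arm.job_done())"
```

```text
the job is handed in; nothing more can be done
None
```

I pushed the insert nose first along the grooves to the end stop and released it. In the last pictures the latch stands up behind its shoulders, and I handed the job in at about 41 s; the call gave no verdict, so I don't know how it was judged.

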